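Clear the bench after a drying run

TASK

Put the finished drying samples away, each in the holder of its kind: the blue-capped vial upright in the blue rack, the red-capped vial upright in the red rack, the round aluminium tin flat in a bay of the grey metal tray, and the porcelain crucible, kept upright, seated in a hole of the pale perforated cooling plate. Once the crucible sits in the plate, close it with its porcelain lid. Do not disturb the bench timer.

Things in the scene. Friction and masses are not known exactly. Their poses are not given: they have to be found in the camera images.
- crucible: White porcelain crucible, an open hollow cup, 48 mm across the rim, 36 mm high, about 40 g, standing on the bench. Outside it tapers: radius 24 mm at the rim, 20 mm at height 13 mm, 14 mm at the foot. Origin at the centre of its underside, z up. It can be gripped across the outside of its rim from above.
- crucible_lid: Round cream-white porcelain lid, 53 mm across, 24.5 mm high, 25 g, lying plug down on the bench: plug 31 mm across, 3 mm deep, loose in the crucible's mouth (about 4 mm play each way), a flange that rests on the rim, and a central knob 15.6 mm across at heights 15 to 24 mm to grip. Origin: centre of the underside, z up; it is 33 mm above the crucible's origin when the lid is on.
- sample_tin: Round aluminium tin with its lid closed (fixed on), 60 mm across, 27 mm high, about 50 g, standing on the bench. Origin at the centre of its underside, z up.
- blue_vial: Sample vial with a blue screw cap, 25 mm across, 60 mm high (only the lowest 53 mm can be gripped or felt), about 25 g, standing upright at the front of the bench. Origin at the centre of its underside, z up.
- red_vial: Sample vial with a red screw cap, otherwise the same as the blue-capped one: 25 mm across, 60 mm high (only the lowest 53 mm can be gripped or felt), about 25 g, standing upright at the front of the bench. Origin at the centre of its underside, z up.
- cooling_plate: Pale blue-grey square desiccator plate, 96 x 96 mm, 8 mm thick, on four feet, fixed, its top 22 mm above the bench. Origin on the bench under its centre, x and y along its edges. Four 38 mm through holes at x = +-24, y = +-24 mm; the crucible fits any: its taper rests on the hole's edge, its underside about 11 mm and its rim 47 mm above the bench. The grey dots are no holes.
- tin_tray: Shallow grey metal tray fixed to the bench, 80 mm (x) by 157 mm (y), walls 12 mm high and 3 mm thick (rolled rim up to 14 mm), floor 3 mm thick, with one cross wall that makes two bays of 74 x 74 mm, centred at y = +-38.5 mm. Origin under its centre, z up. The tin may go into either bay.
- blue_rack: Blue plastic vial rack, a block 56 mm (x) by 108 mm (y) by 26 mm high, fixed to the bench, with two round wells of 34 mm, 20 mm deep (floor 6 mm above the bench), centred at y = +-26 mm. Origin under its centre, z up. The vial may go into either well. (A wall shelf hangs over the back of the bench, beyond x = 0.61 m, its underside 0.487 m up.)
- red_rack: Red plastic vial rack, otherwise the same as the blue one: a block 56 mm (x) by 108 mm (y) by 26 mm high, fixed to the bench, with two round wells of 34 mm, 20 mm deep (floor 6 mm above the bench), centred at y = +-26 mm. Origin under its centre, z up. The vial may go into either well.
- timer: Small light-grey bench timer with a green button, 27 x 66 mm and 68 mm high, standing loose on the bench at the left of the holders; not to be moved. Origin at the centre of its underside, z up.

How it is judged:
By the outcome, as a careful person would: the job done as asked, in the order asked, and still so for the second after the job is handed in, with the robot touching nothing.
It also fails if it takes over 122 s, if anything falls off the work surface, if the arm or the gripper's body presses on something with over 40 N, if the wrist force passes 120 N, or if a joint passes its speed limit or range.

ROBOT

A 6-joint arm with a two-finger parallel gripper is mounted at the origin on a cart in front of the work surface, level with it; the furniture and walls round the work are solid. World frame = base frame: x ahead of the robot, y to its left, z up, the work surface at z = 0. Lengths are in mm, angles in rad, forces in N, time in s.
With the tool pointing down it reaches from about 325 to 1000 mm from the base axis. Payload 5.1 kg.
Tool frame: the origin (TCP) lies on the mounting face of the last link; the fingertips stand 173 mm ahead of it and the grasp point (between the pads) lies 155 mm ahead of it; z points along the fingers, y is the line along which they close (so a half turn about z gives the same grasp; the last joint's range is limited). The gripper opens to 85 mm and grips with 20 to 120 N. Pads are 22 mm wide; open, the fingers measure 114 mm over their backs; the gripper's body (76 mm by 85 mm) begins 54 mm behind the grasp point. The pads swing forward as they close: fully open they stand 13 mm farther back than shut.
Start: joints at [-1.252, 0.124, 1.65, -0, 1.367, -0.083], TCP at [254.167, -598.235, 404.722] pointing down, gripper open.
Joint ranges: [-2.61, 2.61], [-1.02, 2.33], [0.03, 2.71], [-1.35, 4.49], [0.32, 2.68], [-2.91, 2.91]. Speed limits (rad/s): [2.57, 2.57, 3.14, 3.14, 3.14, 3.14].

INTERFACE

Orientations are given as a 3x3 rotation matrix whose columns are the frame's x, y, z axes.
In Python, from workcell import bot gives the robot as it stands. The module is installed in compiled form; this text tells all that it offers.
- The arm moves only by the shell command python3 -m handwheel 'ROWS' [OPENING]. ROWS is JSON, one flat list of numbers, 6 for each row, row after row: the shift along the tool's x, y, z in m, then the turn, a rotation vector about the tool's x, y, z in rad. In form: [x, y, z, wx, wy, wz, x, y, z, wx, wy, wz, ...]. A call has 1 to 12 rows; each row shifts and turns the commanded pose from where the row before left it, along the tool's axes as they then stand; what a row does not reach is not made up. A row lasts 1/12 s, in which the tool goes at most 41.7 mm and 7.16 degrees, less where a joint would pass 70% of its speed; a pose out of reach is approached as far as the arm can. A call is refused whole if a number of a shift passes 0.0417 or a number of a turn 0.125, either way. A call with a gripper value outside its range is refused whole. OPENING is the opening, from 0 (shut) to 1 (fully open), set as the call begins (- or left out, the last holds). The fingers move at their own pace and stop on an object; the grip force is fixed at half the most. Time passes only in rows, so rows that do not move let the fingers close. It gives the time, the measured TCP pose, the force, the opening and the grip force at its end, in the units of the state.
- bot.sense(): the state, without advancing time (a new reading comes with each control period).
- bot.camera(name): name is "scene" or "top" or "wrist"; returns the picture (420x560x3 uint8, red, green, blue); there is no depth.
- bot.camera_info(name): a dict with "K" (3x3 intrinsics, pixels), "k1" (the pictures are not rectified: a ray, as slopes to the right and down, at radius r is drawn at 1 + k1 r^2 times it, then the intrinsics apply), "world_from_camera" (4x4, takes a point from camera to world coordinates). Camera axes: x right, y up, looking along -z (the intrinsics and any distortion apply to the point x, -y, -z); pixel columns grow to the right and rows downward; lengths in mm; the calibration is good to about 2 mm. A picture is of the moment at which its call begins: read the wrist's pose just before it. camera_info takes no time and is no camera call; for the wrist camera it gives the pose at the moment of the call.
- bot.job_done(): hands the job in; it is judged then, once.
The state is a dict: "time": time; "joint_pos": joint angles; "qd": joint speeds; "joint_efforts": joint torques, N m; "tool_pos": TCP position; "tcp_rot": TCP orientation; "contact_force": force on the tool from outside, world axes, zero at the start; "moment": the same for the moment, N m; "finger_gap": finger opening in mm; "grasp_force": force on a finger pad.
Only numpy, scipy, OpenCV 4.12 (cv2) and the standard library are available. Lean on these libraries where they do the work, as an engineer would, in place of code of your own. Each camera call takes 0.05 s, during which the arm holds its last target. There are 200 camera calls.

## Working session

There is one attempt and no reset: what is moved stays moved. The work goes in short steps, Python scripts to look and compute and a shell command to move; the robot and the scene stay as the last step left them, time stands still between calls to the robot, and variables do not carry over. Pictures are saved under pics/ and viewed, at most 14 in all, crops included, and the job is handed in when it is done.

```bash
mkdir -p pics
cat > h.py <<'E'
import numpy as np, cv2
from workcell import bot
def ray(info,u,v):
    K=np.array(info["K"]);T=np.array(info["world_from_camera"]);k=info["k1"]
    d=np.array([(u-K[0,2])/K[0,0],(v-K[1,2])/K[1,1]]);s=d.copy()
    for _ in range(30): s=d/(1+k*(s@s))
    return T[:3,3],T[:3,:3]@np.array([s[0],-s[1],-1.0])
def hit(info,u,v,z):
    o,d=ray(info,u,v);return o+d*(z-o[2])/d[2]
def snap(n,f):
    i=bot.camera_info(n);im=bot.camera(n);cv2.imwrite("pics/"+f,im[:,:,::-1]);return i,im
E
python3 - <<'E'
from h import *
for n in("scene","top"):
    i,im=snap(n,n+"0.png");np.save(n+".npy",im);print(i)
s=bot.sense();print(s)
E
```

```text
{'K': array([[405.7036634 ,   0.        , 276.43531338],
       [  0.        , 405.7036634 , 201.48091007],
       [  0.        ,   0.        ,   1.        ]]), 'k1': -0.12326643330664044, 'world_from_camera': array([[-7.37896884e-01,  3.08337625e-01, -6.00363305e-01,
        -2.83878545e+02],
       [-6.74620662e-01, -3.63165568e-01,  6.42648997e-01,
         8.50082466e+02],
       [-1.98784153e-02,  8.79226182e-01,  4.75989673e-01,
         6.31167084e+02],
       [ 0.00000000e+00,  0.00000000e+00,  0.00000000e+00,
         1.00000000e+00]])}
{'K': array([[403.5380542 ,   0.        , 283.19098907],
       [  0.        , 403.5380542 , 204.48462736],
       [  0.        ,   0.        ,   1.        ]]), 'k1': 0.03332942938266443, 'world_from_camera': array([[ 1.50301943e-01,  9.67755068e-01, -2.02137215e-01,
         2.55863261e+02],
       [-9.88640087e-01,  1.47060160e-01, -3.10497543e-02,
         8.10362982e+00],
       [-3.22225912e-04,  2.04507792e-01,  9.78864883e-01,
         1.06793958e+03],
       [ 0.00000000e+00,  0.00000000e+00,  0.00000000e+00,
         1.00000000e+00]])}
{'time': 0.1, 'joint_pos': array([-1.25161042e+00,  1.24448671e-01,  1.65153093e+00, -1.82697615e-05,
        1.36751720e+00, -8.26200682e-02]), 'qd': array([-7.17399220e-04, -9.48888584e-04, -3.57182433e-03,  1.20021481e-03,
        2.41109331e-03,  2.41229829e-05]), 'joint_efforts': array([-3.86736565e-04, -4.24930322e+01, -3.66653967e+01, -1.63319010e-04,
        3.89625347e-03, -9.62746725e-06]), 'tool_pos': array([ 254.09170495, -598.03517355,  403.57379873]), 'tcp_rot': array([[ 9.20354807e-01,  3.91083944e-01, -6.14499765e-04],
       [ 3.91084402e-01, -9.20353053e-01,  1.80235789e-03],
       [ 1.39316497e-04, -1.89913002e-03, -9.99998187e-01]]), 'contact_force': array([-0.33469503, -0.39498205, -0.34300094]), 'moment': array([-0.02971912,  0.02141495, -0.02128984]), 'grasp_force': 0.0, 'finger_gap': 85.60596853304563}
```

View pics/top0.png

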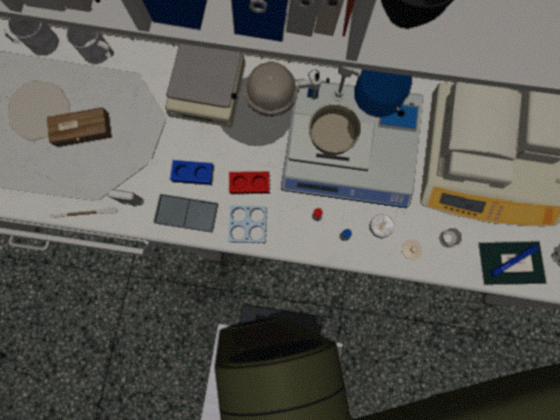

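View pics/scene0.png

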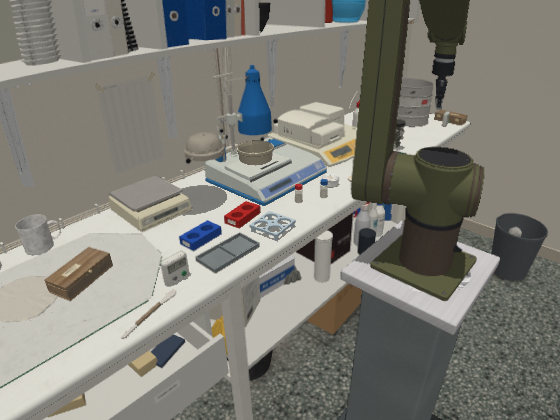

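Top view: blue rack (192,172), red rack (249,182), tray (186,213), plate (248,224), timer (122,196), red vial (318,214), blue vial (346,234). The tin, lid and crucible are around (382,226), (411,250) and (450,238). I'll zoom in.

Run:
```python
from h import *
im=np.load("top.npy")
a=cv2.resize(im[195:270,300:470],None,fx=4.6,fy=4.6,interpolation=cv2.INTER_CUBIC)
cv2.imwrite("pics/c1.png",a[:,:,::-1])
i=bot.camera_info("top")
for n,u,v,z in [("red",318,214,60),("blue",346,234,60),("tin",382,226,27),("lid",411,250,20),("cru",450,238,36),("plate",248,224,22),("tray",186,213,8),("bluerack",192,172,26),("redrack",249,182,26),("timer",122,196,40)]:
    print(n,hit(i,u,v,z).round(1))
```

```text
red [452.9 -51.   60. ]
blue [ 412.9 -127.2   60. ]
tin [ 452.9 -221.5   27. ]
lid [ 403.1 -303.    20. ]
cru [ 446.5 -393.3   36. ]
plate [406.3 124.6  22. ]
tray [412.9 294.5   8. ]
bluerack [522.2 295.9  26. ]
redrack [517.9 140.6  26. ]
timer [427.4 458.5  40. ]
```

View pics/c1.png

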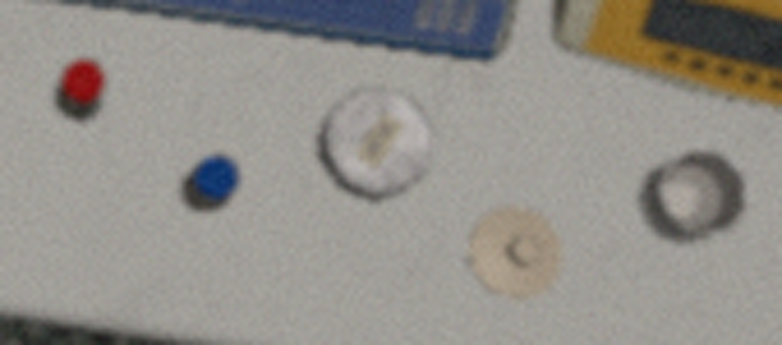

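```bash
python3 -m handwheel '[0,0,0,0,0,0.1, 0,0,0,0,0,0.1, 0,0,0,0,0,0.1, 0,0,0,0,0,0.1, 0.02,-0.036,0,0,0,0, 0.02,-0.036,0,0,0,0, 0.02,-0.036,0,0,0,0, 0.02,-0.036,0,0,0,0, 0.02,-0.036,0,0,0,0, 0.02,-0.036,0,0,0,0, 0.02,-0.036,0,0,0,0, 0.02,-0.036,0,0,0,0]'
python3 - <<'E'
from h import *
i,im=snap("wrist","w1.png");np.save("w1.npy",im);print(i)
E
```

```text
time: 1.1
tool_pos: [414.0, -308.0, 404.3]
tcp_rot: [[1.0, 0.001, -0.0], [0.001, -1.0, 0.0], [-0.0, -0.0, -1.0]]
contact_force: [1.6, -0.8, 0.2]
finger_gap: 85.8
grasp_force: 0.0
{'K': array([[346.68700849,   0.        , 282.43398617],
       [  0.        , 346.68700849, 207.17714225],
       [  0.        ,   0.        ,   1.        ]]), 'k1': -0.07919916956319457, 'world_from_camera': array([[ 3.07064215e-03,  9.58221694e-01,  2.86010063e-01,
         4.86656197e+02],
       [-9.99995205e-01,  3.05703971e-03,  4.94058350e-04,
        -3.07381316e+02],
       [-4.00926689e-04, -2.86010208e-01,  9.58226487e-01,
         3.72659944e+02],
       [ 0.00000000e+00,  0.00000000e+00,  0.00000000e+00,
         1.00000000e+00]])}
```

View pics/w1.png

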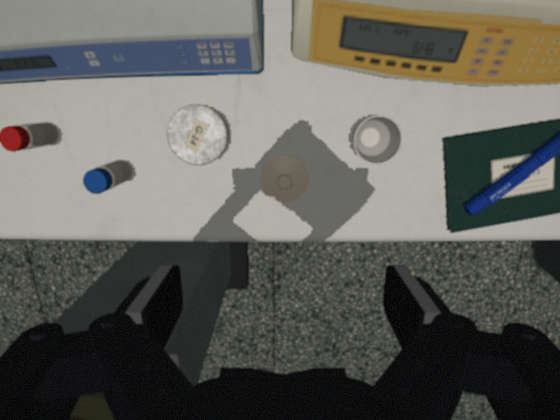

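Run:
```python
from h import *
i=bot.camera_info("wrist");im=np.load("w1.npy");t=bot.camera_info("top");ti=np.load("top.npy")
def cen(im,box,f):
    x0,y0,x1,y1=box;a=im[y0:y1,x0:x1].astype(int);m=f(a[...,0],a[...,1],a[...,2]);y,x=np.nonzero(m);return x.mean()+x0,y.mean()+y0,len(x)
R=lambda r,g,b:(r>90)&(g<60)&(b<60); B=lambda r,g,b:(b>r+40)&(b>70)
for nm,inf,img,bx,f in [("redw",i,im,(0,115,50,160),R),("bluew",i,im,(75,160,120,200),B),("redt",t,ti,(305,200,330,225),R),("bluet",t,ti,(335,222,360,245),B)]:
    u,v,n=cen(img,bx,f);print(nm,u,v,n,hit(inf,u,v,58).round(1))
for nm,u,v,z in [("tin",197,133.5,27),("cru",376,137.5,36),("lidknob",285,181.5,24.5),("balance",150,78,0),("yellow",376,74,0)]: print(nm,hit(i,u,v,z).round(1))
# circles
g=cv2.medianBlur(cv2.cvtColor(im,cv2.COLOR_RGB2GRAY),3)
for nm,(x0,y0,x1,y1),lo,hi,z in [("tin",(150,90,245,180),24,36,27),("cru",(335,95,415,175),18,28,36),("lid",(245,140,325,215),18,30,10)]:
    c=cv2.HoughCircles(g[y0:y1,x0:x1],cv2.HOUGH_GRADIENT,1,100,param1=80,param2=8,minRadius=lo,maxRadius=hi)
    if c is not None:
        u,v,r=c[0,0];print(nm,u+x0,v+y0,r,hit(i,u+x0,v+y0,z).round(1))
cv2.imwrite("pics/w1c.png",cv2.resize(im[90:220,150:420],None,fx=2.9,fy=2.9,interpolation=cv2.INTER_CUBIC)[:,:,::-1])
```

```text
redw 10.56532663316583 138.25125628140702 398 [461.8 -42.2  58. ]
bluew 95.08 181.15529411764706 425 [ 420.1 -122.6   58. ]
redt 317.52830188679246 212.47169811320754 53 [457.  -49.4  58. ]
bluet 346.5344827586207 233.10344827586206 58 [ 415.6 -128.5   58. ]
tin [ 462.  -216.1   27. ]
cru [ 460.5 -390.7   36. ]
lidknob [ 413.7 -303.5   24.5]
balance [ 516.8 -163.     0. ]
yellow [ 521.9 -395.5    0. ]
tin 197.5 132.5 29.3 [ 462.9 -216.7   27. ]
cru 374.5 138.5 25.2 [ 459.5 -389.3   36. ]
lid 283.5 171.5 27.1 [ 421.3 -301.9   10. ]
```

View pics/w1c.png

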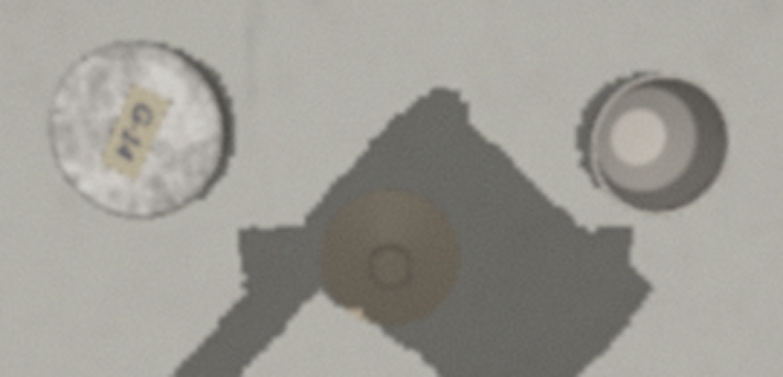

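Crop: tin top centre (197,134), crucible rim (377.6,139.7), lid knob (284.5,181.7). The arm may still have been settling, so I'll retake the picture now it is still.

```bash
cat >> h.py <<'E'
def cen(im,box,f):
    x0,y0,x1,y1=box;a=im[y0:y1,x0:x1].astype(int);m=f(a[...,0],a[...,1],a[...,2]);y,x=np.nonzero(m);return x.mean()+x0,y.mean()+y0
R=lambda r,g,b:(r>90)&(g<60)&(b<60)
B=lambda r,g,b:(b>r+40)&(b>70)
def tri(a,b):
    (o1,d1),(o2,d2)=a,b;A=np.c_[d1,-d2];s=np.linalg.lstsq(A,o2-o1,rcond=None)[0];p,q=o1+s[0]*d1,o2+s[1]*d2
    return ((p+q)/2).round(1),round(float(np.linalg.norm(p-q)),1)
E
python3 - <<'E'
from h import *
print(bot.camera_info("wrist")["world_from_camera"][:3,3])
i,im=snap("wrist","w2.png");np.save("w2.npy",im);o=np.load("w1.npy")
print(i["world_from_camera"][:3,3],bot.camera_info("wrist")["world_from_camera"][:3,3])
print(cv2.phaseCorrelate(cv2.cvtColor(o,7)[:240].astype(np.float32),cv2.cvtColor(im,7)[:240].astype(np.float32)))
t=bot.camera_info("top");ti=np.load("top.npy");s=bot.camera_info("scene");si=np.load("scene.npy")
for nm,f,bw,bt,bs in [("red",R,(0,115,50,160),(305,200,330,225),(290,175,308,195)),("blue",B,(75,160,120,200),(335,222,360,245),(316,175,332,192))]:
    w=cen(im,bw,f);tt=cen(ti,bt,f);ss=cen(si,bs,f)
    rw,rt,rs=ray(i,*w),ray(t,*tt),ray(s,*ss)
    print(nm,hit(i,*w,58),hit(t,*tt,58),ss,hit(s,*ss,55),tri(rw,rt),tri(rw,rs),tri(rt,rs))
for nm,a,b,z in [("tin",(197.2,134.1),(381.5,226),27),("cru",(377.6,139.7),(450.8,237.5),36),("lidknob",(284.5,181.7),(413.3,249),24.5)]:
    print(nm,hit(i,*a,z),hit(t,*b,z))
E
```

```text
[ 489.25107102 -302.05391254  372.7852063 ]
[ 489.25107102 -302.05391254  372.7852063 ] [ 488.10411823 -304.58639648  372.70317611]
((7.0171606965324145, 3.7103250023193937), 0.6204732665033252)
red [459.88609663 -49.99322873  58.        ] [457.01473815 -49.39647509  58.        ] (np.float64(298.05405405405406), np.float64(186.43243243243242)) [458.29265873 -47.18074047  55.        ] (array([458.6, -49.1,  56.2]), 2.5) (array([459.2, -47.7,  54.7]), 0.9) (array([458.6, -49.1,  54. ]), 1.9)
blue [ 418.00605262 -129.45630325   58.        ] [ 415.62042976 -128.53703435   58.        ] (np.float64(322.5681818181818), np.float64(180.5681818181818)) [ 424.56584809 -132.63305219   55.        ] (array([ 416.7, -128.5,   55.5]), 1.6) (array([ 419.4, -128.4,   57.9]), 3.4) (array([ 417.5, -127. ,   59. ]), 4.9)
tin [ 461.37843479 -216.27960292   27.        ] [ 452.71634019 -220.23796809   27.        ]
cru [ 458.4154194  -392.41299946   36.        ] [ 448.11403608 -395.21898495   36.        ]
lidknob [ 413.46037038 -303.02883804   24.5       ] [ 405.96998755 -307.23782839   24.5       ]
```

```bash
python3 -m handwheel '[0,0,0,0,0,0,0,0,0,0,0,0,0,0,0,0,0,0,0,0,0,0,0,0,0,0,0,0,0,0,0,0,0,0,0,0]'
python3 - <<'E'
from h import *
i,im=snap("wrist","w3.png");print(i["world_from_camera"][:3,3],bot.camera_info("wrist")["world_from_camera"][:3,3],bot.sense()["tool_pos"])
np.save("w3.npy",im)
print("red",hit(i,*cen(im,(0,115,50,160),R),58),"blue",hit(i,*cen(im,(75,160,120,200),B),58))
cv2.imwrite("pics/w3c.png",cv2.resize(im[90:220,150:420],None,fx=2.9,fy=2.9,interpolation=cv2.INTER_CUBIC)[:,:,::-1])
E
```

```text
time: 1.7
tool_pos: [413.2, -310.8, 404.6]
tcp_rot: [[1.0, 0.0, -0.0], [0.0, -1.0, 0.0], [-0.0, -0.0, -1.0]]
contact_force: [0.2, 0.3, 0.1]
finger_gap: 85.4
grasp_force: 0.0
[ 485.88601155 -310.3083886   372.97387324] [ 485.96618697 -310.1295942   373.00283424] [ 413.29000051 -310.62753419  404.64776003]
red [459.85356964 -50.60537573  58.        ] blue [ 417.96733397 -129.42536637   58.        ]
```

View pics/w3c.png

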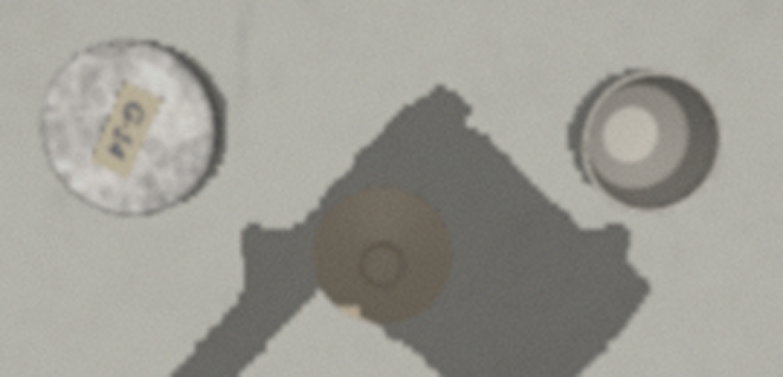

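Run:
```python
from h import *
i=bot.camera_info("wrist");p=bot.sense()["tool_pos"];print(p)
for n,a,z in [("tin",(128,127),27),("cru",(651,140),36),("knob",(382,265),24.5),("flange",(382,256),14)]:
    u,v=a[0]/2.9+150-.33,a[1]/2.9+90-.33;q=hit(i,u,v,z);print(n,q.round(1),(q-p).round(1))
```

```text
[ 413.29000051 -310.62753419  404.64776003]
tin [ 458.5 -222.6   27. ] [  45.2   88.  -377.6]
cru [ 455.4 -398.7   36. ] [  42.1  -88.1 -368.6]
knob [ 410.  -309.2   24.5] [  -3.3    1.5 -380.1]
flange [ 411.  -309.1   14. ] [  -2.3    1.5 -390.6]
```

```bash
python3 -m handwheel '[0.014,0.0293,0.03,0,0,0, 0.014,0.0293,0.03,0,0,0, 0.014,0.0293,0.03,0,0,0, 0,0,0.025,0,0,0, 0,0,0.025,0,0,0, 0,0,0.025,0,0,0, 0,0,0.025,0,0,0, 0,0,0.0133,0,0,0, 0,0,0.0133,0,0,0, 0,0,0,0,0,0, 0,0,0,0,0,0, 0,0,0,0,0,0]' 1
```

```text
time: 2.75
tool_pos: [454.0, -393.3, 195.0]
tcp_rot: [[1.0, 0.002, 0.002], [0.002, -1.0, -0.002], [0.002, 0.002, -1.0]]
contact_force: [-0.6, -0.6, 0.1]
finger_gap: 85.2
grasp_force: 0.0
```

```bash
python3 -m handwheel '[0,0,0,0,0,0, 0,0,0,0,0,0, 0,0,0,0,0,0, 0,0,0,0,0,0, 0,0,0,0,0,0, 0,0,0,0,0,0, 0,0,0,0,0,0, 0,0,0,0,0,0]' 0
```

```text
time: 3.42
tool_pos: [453.8, -393.1, 194.8]
tcp_rot: [[1.0, 0.002, 0.001], [0.002, -1.0, -0.001], [0.001, 0.001, -1.0]]
contact_force: [-1.0, 1.3, 5.8]
finger_gap: 43.7
grasp_force: 60.2
```

Run:
```python
from h import *
snap("wrist","w4.png")
```

```text
(no output)
```

View pics/w4.png

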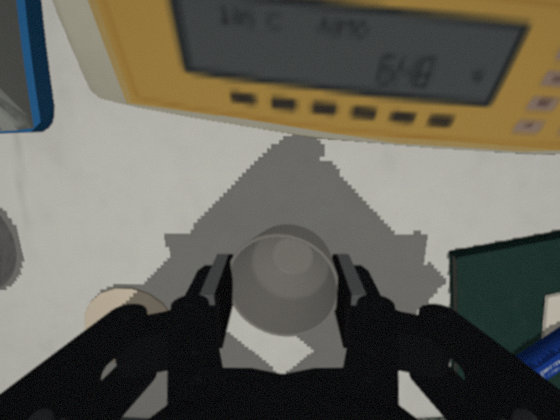

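The crucible is between the pads, rim centre about (284,282), and it looks level. I'll lift it slightly and check that it holds.

```bash
python3 -m handwheel '[0,0,-0.01,0,0,0, 0,0,-0.02,0,0,0, 0,0,-0.03,0,0,0, 0,0,-0.03,0,0,0, 0,0,-0.03,0,0,0, 0,0,-0.03,0,0,0, 0,0,0,0,0,0, 0,0,0,0,0,0, 0,0,0,0,0,0]'
python3 - <<'E'
from h import *
i,im=snap("wrist","w5.png");print(bot.sense()["tool_pos"],bot.sense()["contact_force"]);
cv2.imwrite("pics/w5c.png",im[200:400,150:420,::-1].repeat(2,0).repeat(2,1))
E
```

```text
time: 4.22
tool_pos: [453.1, -392.4, 342.8]
tcp_rot: [[1.0, 0.002, -0.001], [0.002, -1.0, 0.001], [-0.001, -0.001, -1.0]]
contact_force: [-0.1, 0.7, -1.2]
finger_gap: 43.4
grasp_force: 61.0
[ 452.96767223 -392.2531195   341.71590871] [ 0.13073052  0.35777951 -0.86970382]
```

View pics/w5c.png

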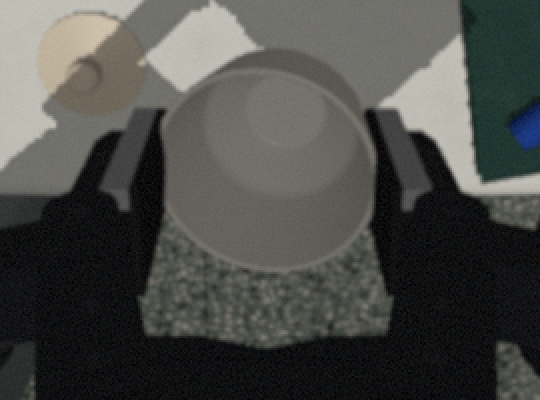

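The cup seems to be rolled by several degrees: its floor sits at (285,110) in the crop while the rim centre is at (268,170). I'll set it back down, centre on it, and regrip lower.

```bash
python3 -m handwheel '[0,0,0.03,0,0,0, 0,0,0.03,0,0,0, 0,0,0.03,0,0,0, 0,0,0.025,0,0,0, 0,0,0.015,0,0,0, 0,0,0.008,0,0,0, 0,0,0.004,0,0,0, 0,0,0.002,0,0,0, 0,0,0,0,0,0, 0,0,0,0,0,0, 0,0,0,0,0,0]'; python3 -m handwheel '[0,0,0,0,0,0, 0,0,0,0,0,0, 0,0,0,0,0,0, 0,0,0,0,0,0, 0,0,0,0,0,0, 0,0,0,0,0,0, 0,0,0,0,0,0]' 1;  python3 - <<'E'
from h import *
i,im=snap("wrist","w6.png");print(bot.sense()["tool_pos"],i["world_from_camera"][:3,3])
cv2.imwrite("pics/w6c.png",im[200:400,150:420,::-1].repeat(2,0).repeat(2,1))
E
```

```text
time: 5.18
tool_pos: [453.8, -393.2, 200.8]
tcp_rot: [[1.0, 0.002, 0.002], [0.002, -1.0, -0.002], [0.002, 0.002, -1.0]]
contact_force: [0.9, 0.1, -0.2]
finger_gap: 43.6
grasp_force: 61.0
time: 5.77
tool_pos: [453.4, -392.7, 199.3]
tcp_rot: [[1.0, 0.002, -0.0], [0.002, -1.0, 0.0], [-0.0, -0.0, -1.0]]
contact_force: [-0.6, -0.8, 0.2]
finger_gap: 85.4
grasp_force: 0.0
[ 453.36834863 -392.72095698  199.26700225] [ 526.04535216 -392.09527497  167.65484958]
```

View pics/w6c.png

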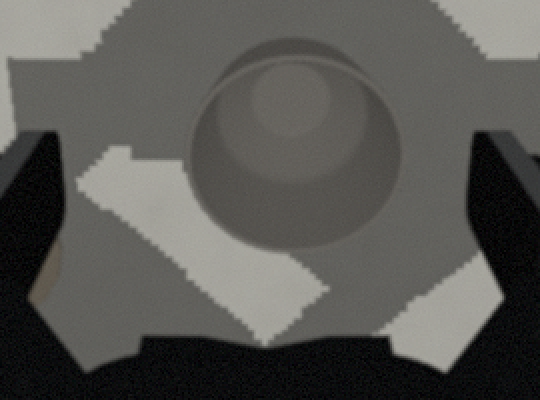

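```bash
python3 -m handwheel '[0.0012,0.003,0.002,0,0,0, 0.0013,0.003,0.005,0,0,0, 0,0,0.005,0,0,0, 0,0,0,0,0,0, 0,0,0,0,0,0, 0,0,0,0,0,0]' 1; python3 -m handwheel '[0,0,0,0,0,0, 0,0,0,0,0,0, 0,0,0,0,0,0, 0,0,0,0,0,0, 0,0,0,0,0,0, 0,0,0,0,0,0, 0,0,0,0,0,0, 0,0,0,0,0,0]' 0;  python3 - <<'E'
from h import *
i,im=snap("wrist","w7.png");print(bot.sense()["tool_pos"],i["world_from_camera"][:3,3])
cv2.imwrite("pics/w7c.png",im[200:400,150:420,::-1].repeat(2,0).repeat(2,1))
E
```

```text
time: 6.32
tool_pos: [455.8, -398.7, 186.9]
tcp_rot: [[1.0, 0.002, -0.0], [0.002, -1.0, 0.001], [-0.0, -0.001, -1.0]]
contact_force: [0.2, -0.1, 0.8]
finger_gap: 85.2
grasp_force: 0.0
time: 6.98
tool_pos: [456.1, -399.0, 188.0]
tcp_rot: [[1.0, 0.002, 0.001], [0.002, -1.0, -0.001], [0.001, 0.001, -1.0]]
contact_force: [-0.7, 1.1, 5.3]
finger_gap: 43.9
grasp_force: 61.0
[ 456.14650403 -398.93988311  187.97850425] [ 528.84647188 -398.34349511  156.43255055]
```

View pics/w7c.png

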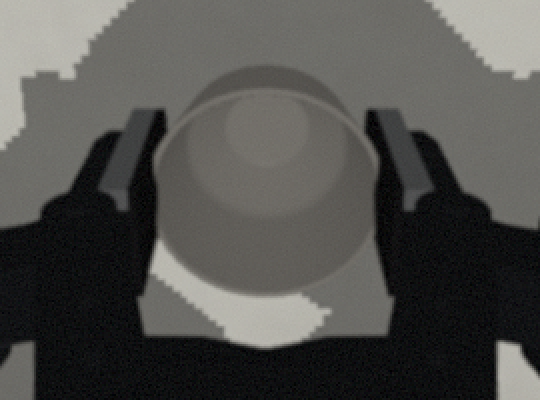

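The cup is now upright and centred: floor (267,130) and rim (266,192) share a column. I'll carry it over to the holders.

```bash
python3 -m handwheel '[0,0,-0.02,0,0,0, 0,0,-0.035,0,0,0, 0,0,-0.04,0,0,0, 0,0,-0.04,0,0,0, 0,0,-0.04,0,0,0, 0,0,-0.03,0,0,0, -0.003,-0.04,0,0,0,0, -0.003,-0.04,0,0,0,0, -0.003,-0.04,0,0,0,0, -0.003,-0.04,0,0,0,0, -0.003,-0.04,0,0,0,0, -0.003,-0.04,0,0,0,0]'; python3 -m handwheel '[-0.003,-0.04,0,0,0,0, -0.003,-0.04,0,0,0,0, -0.003,-0.04,0,0,0,0, -0.003,-0.04,0,0,0,0, -0.003,-0.04,0,0,0,0, -0.003,-0.04,0,0,0,0,-0.003,-0.04,0,0,0,0, 0,-0.03,0,0,0,0, 0,-0.015,0,0,0,0, 0,0,0,0,0,0, 0,0,0,0,0,0, 0,0,0,0,0,0]';python3 -m handwheel '[0,0,0,0,0,0, 0,0,0,0,0,0, 0,0,0,0,0,0, 0,0,0,0,0,0, 0,0,0,0,0,0]'
python3 - <<'E'
from h import *
i,im=snap("wrist","w8.png");np.save("w8.npy",im);np.save("w8T.npy",i["world_from_camera"]);print(bot.sense()["tool_pos"])
E
```

```text
time: 8.03
tool_pos: [436.6, -157.0, 391.3]
tcp_rot: [[1.0, 0.001, -0.001], [0.001, -1.0, 0.001], [-0.001, -0.001, -1.0]]
contact_force: [1.1, 0.6, 0.9]
finger_gap: 43.6
grasp_force: 61.3
time: 9.03
tool_pos: [415.8, 165.7, 391.7]
tcp_rot: [[1.0, 0.001, -0.001], [0.001, -1.0, -0.001], [-0.001, 0.001, -1.0]]
contact_force: [0.1, 0.0, -0.4]
finger_gap: 44.0
grasp_force: 61.3
time: 9.45
tool_pos: [416.0, 165.8, 392.4]
tcp_rot: [[1.0, 0.001, 0.0], [0.001, -1.0, 0.0], [0.0, -0.0, -1.0]]
contact_force: [-0.8, 0.9, -0.7]
finger_gap: 43.7
grasp_force: 61.3
[415.9437861  165.91093216 392.3713379 ]
```

View pics/w8.png

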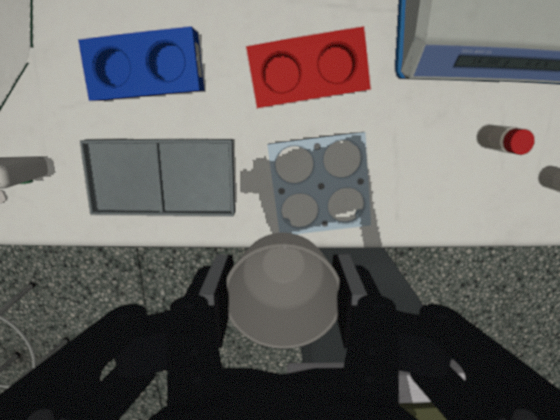

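Image w8: plate holes (295,165), (342,157), (299,211), (346,203). Red wells (281,73), (337,64). Blue wells (112,68), (166,62). Tray bays (126,177), (197,176). Timer about (20,172).

Run:
```python
from h import *
i=bot.camera_info("wrist");i["world_from_camera"]=np.load("w8T.npy");im=np.load("w8.npy");p=bot.sense()["tool_pos"]
g=cv2.medianBlur(cv2.cvtColor(im,7),3)
for n,u,v,z,lo,hi in [("h",295,165,22,15,22),("h",342,157,22,15,22),("h",299,211,22,15,22),("h",346,203,22,15,22),("r",281,73,26,14,22),("r",337,64,26,14,22),("b",112,68,26,14,22),("b",166,62,26,14,22)]:
    c=cv2.HoughCircles(g[v-28:v+28,u-28:u+28],cv2.HOUGH_GRADIENT,1,100,param1=60,param2=6,minRadius=lo,maxRadius=hi)
    hc=None if c is None else c[0,0]+[u-28,v-28,0]
    print(n,hit(i,u,v,z).round(1),None if hc is None else (hc.round(1),hit(i,hc[0],hc[1],z).round(1)))
for u,v in [(82,140),(235,138),(234,214),(90,214)]: print("traycorner",hit(i,u,v,14).round(1))
for u,v in [(267,142),(365,132),(372,222),(276,234)]: print("platecorner",hit(i,u,v,22).round(1))
print("timer",hit(i,50,165,0).round(1),hit(i,5,180,68).round(1),p)
```

```text
h [431.1 153.8  22. ] (array([293.5, 163.5,  18. ]), array([432.6, 155.3,  22. ]))
h [439.2 107.8  22. ] (array([341.5, 157.5,  18.1]), array([438.7, 108.2,  22. ]))
h [383.7 149.1  22. ] (array([301.5, 209.5,  15.8]), array([385.3, 146.6,  22. ]))
h [392.3 101.3  22. ] (array([341.5, 195.5,  21.4]), array([400.2, 106.4,  22. ]))
r [516.8 167.7  26. ] (array([281.5,  73.5,  16.5]), array([516.3, 167.3,  26. ]))
r [525.  116.8  26. ] (array([333.5,  63.5,  18.1]), array([525.4, 120. ,  26. ]))
b [523.3 324.6  26. ] (array([113.5,  66.5,  19.2]), array([524.6, 323.1,  26. ]))
b [527.3 273.   26. ] (array([164.5,  59.5,  20. ]), array([529.5, 274.3,  26. ]))
traycorner [456.1 370.1  14. ]
traycorner [456.6 213.2  14. ]
traycorner [377.7 217.   14. ]
traycorner [377.1 373.5  14. ]
platecorner [453.5 181.2  22. ]
platecorner [463.6  86.6  22. ]
platecorner [371.9  73.   22. ]
platecorner [358.5 172.7  22. ]
timer [428.5 419.5   0. ] [426.6 419.3  68. ] [415.9437861  165.91093216 392.3713379 ]
```

```bash
python3 -m handwheel '[-0.0121,0.0323,0,0,0,0, -0.0121,0.0323,0,0,0,0, 0,0,0.03,0,0,0, 0,0,0.03,0,0,0, 0,0,0.03,0,0,0, 0,0,0.03,0,0,0, 0,0,0.02,0,0,0, 0,0,0.012,0,0,0, 0,0,0.006,0,0,0, 0,0,0,0,0,0, 0,0,0,0,0,0, 0,0,0,0,0,0]'; python3 -m handwheel '[0,0,0.008,0,0,0, 0,0,0.008,0,0,0, 0,0,0.006,0,0,0, 0,0,0.004,0,0,0, 0,0,0.002,0,0,0, 0,0,0,0,0,0, 0,0,0,0,0,0, 0,0,0,0,0,0]'
```

```text
time: 10.5
tool_pos: [392.5, 101.7, 235.7]
tcp_rot: [[1.0, 0.002, 0.002], [0.002, -1.0, 0.0], [0.002, -0.0, -1.0]]
contact_force: [0.6, -0.5, -0.6]
finger_gap: 43.9
grasp_force: 61.4
time: 11.17
tool_pos: [392.0, 101.6, 206.5]
tcp_rot: [[1.0, 0.002, 0.0], [0.002, -1.0, 0.0], [0.0, -0.0, -1.0]]
contact_force: [0.1, -0.5, -0.5]
finger_gap: 44.0
grasp_force: 61.4
```

```bash
python3 -m handwheel '[0,0,0.003,0,0,0, 0,0,0.002,0,0,0, 0,0,0.001,0,0,0, 0,0,0,0,0,0, 0,0,0,0,0,0, 0,0,0,0,0,0]'
```

```text
time: 11.67
tool_pos: [391.8, 101.6, 200.3]
tcp_rot: [[1.0, 0.002, -0.0], [0.002, -1.0, 0.0], [-0.0, -0.0, -1.0]]
contact_force: [0.1, -0.0, -1.5]
finger_gap: 44.0
grasp_force: 61.4
```

```bash
python3 -m handwheel '[0,0,0.001,0,0,0, 0,0,0.001,0,0,0, 0,0,0,0,0,0, 0,0,0,0,0,0, 0,0,0,0,0,0]'; python3 -m handwheel '[0,0,0,0,0,0, 0,0,0,0,0,0, 0,0,0,0,0,0, 0,0,0,0,0,0, 0,0,0,0,0,0]' 0.8;python3 -m handwheel '[0,0,-0.02,0,0,0, 0,0,-0.04,0,0,0, 0,0,-0.04,0,0,0, 0,0,-0.04,0,0,0, 0,0,-0.04,0,0,0, 0,0,0,0,0,0, 0,0,0,0,0,0, 0,0,0,0,0,0,0,0,0,0,0,0]' 1;python3 - <<'E'
from h import *
i,im=snap("wrist","w9.png");np.save("w9.npy",im);print(bot.sense()["tool_pos"],i["world_from_camera"][:3,3])
K=i["K"];
def proj(P):
    T=np.array(i["world_from_camera"]);c=T[:3,:3].T@(np.array(P)-T[:3,3]);s=np.array([c[0],-c[1]])/-c[2];s*=1+i["k1"]*(s@s);return s*K[0,0]+K[:2,2]
print("expect rim",proj([391.8,101.5,47]),"floor",proj([391.8,101.5,14]),proj([391.8+24,101.5,47]))
cv2.imwrite("pics/w9c.png",cv2.resize(im[100:300,180:400,::-1],None,fx=2.7,fy=2.7))
E
```

```text
time: 12.08
tool_pos: [392.1, 101.6, 199.3]
tcp_rot: [[1.0, 0.002, -0.001], [0.002, -1.0, -0.0], [-0.001, 0.0, -1.0]]
contact_force: [-4.4, -1.1, 8.7]
finger_gap: 43.8
grasp_force: 62.1
time: 12.5
tool_pos: [391.7, 101.6, 198.1]
tcp_rot: [[1.0, 0.002, -0.0], [0.002, -1.0, -0.0], [-0.0, 0.0, -1.0]]
contact_force: [0.2, -0.8, -0.1]
finger_gap: 68.5
grasp_force: 0.0
time: 13.25
tool_pos: [391.3, 101.5, 376.3]
tcp_rot: [[1.0, 0.002, -0.003], [0.002, -1.0, -0.0], [-0.003, 0.0, -1.0]]
contact_force: [-0.3, 1.2, -0.4]
finger_gap: 85.1
grasp_force: 0.0
[391.34086453 101.5109968  376.09031817] [463.92122862 102.10793541 344.47539412]
expect rim [282.72481808 188.01167549] floor [282.6861117  180.01416878] [282.8282318  160.95914648]
```

View pics/w9c.png

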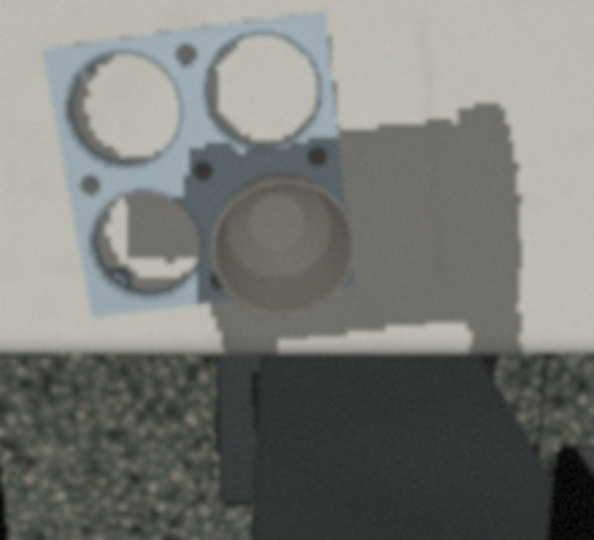

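Rim at about (285,190) and floor at (283,182): the crucible is seated in the near hole, essentially upright. Next is the lid.

```bash
python3 -m handwheel '[0.0017,0.0373,0,0,0,0, 0.0017,0.0373,0,0,0,0, 0.0017,0.0373,0,0,0,0, 0.0017,0.0373,0,0,0,0, 0.0017,0.0373,0,0,0,0, 0.0017,0.0373,0,0,0,0, 0.0017,0.0373,0,0,0,0, 0.0017,0.0373,0,0,0,0, 0.0017,0.0373,0,0,0,0, 0.0017,0.0373,0,0,0,0, 0.0017,0.0373,0,0,0,0, 0,0,0,0,0,0]'; python3 -m handwheel '[0,0,0.03,0,0,0, 0,0,0.03,0,0,0, 0,0,0.03,0,0,0, 0,0,0,0,0,0, 0,0,0,0,0,0, 0,0,0,0,0,0, 0,0,0,0,0,0, 0,0,0,0,0,0, 0,0,0,0,0,0]' 0.5
python3 - <<'E'
from h import *
i,im=snap("wrist","w10.png");np.save("w10.npy",im);print(bot.sense()["tool_pos"])
K=i["K"];T=i["world_from_camera"]
def proj(P):
    c=T[:3,:3].T@(np.array(P)-T[:3,3]);s=np.array([c[0],-c[1]])/-c[2];s*=1+i["k1"]*(s@s);return s*K[0,0]+K[:2,2]
u,v=proj([410.5,-309.2,10]).astype(int);print(u,v)
a=im[v-60:v+60,u-60:u+60].astype(int);m=((a[...,0]-a[...,2]>22)*255).astype(np.uint8)
c=max(cv2.findContours(m,0,2)[0],key=cv2.contourArea);e=cv2.fitEllipse(c);print(e);U,V=e[0][0]+u-60,e[0][1]+v-60;print(U,V,hit(i,U,V,10).round(1))
cv2.imwrite("pics/w10c.png",cv2.resize(im[v-80:v+80,u-80:u+80,::-1],None,fx=3,fy=3))
E
```

```text
time: 14.3
tool_pos: [410.7, -313.3, 376.1]
tcp_rot: [[1.0, -0.003, -0.003], [-0.003, -1.0, 0.0], [-0.003, -0.0, -1.0]]
contact_force: [-0.4, -0.0, 0.4]
finger_gap: 85.3
grasp_force: 0.0
time: 15.05
tool_pos: [411.7, -309.0, 290.2]
tcp_rot: [[1.0, 0.002, 0.002], [0.002, -1.0, -0.002], [0.002, 0.002, -1.0]]
contact_force: [1.2, -0.7, -0.5]
finger_gap: 42.8
grasp_force: 0.0
[ 411.58776296 -308.93224938  289.86490964]
282 207Traceback (most recent call last):
  File "<stdin>", line 8, in <module>
ValueError: max() iterable argument is empty
```

Run:
```python
from h import *
i=bot.camera_info("wrist");im=np.load("w10.npy");u,v=282,207
a=cv2.GaussianBlur(im,(3,3),0)[v-60:v+60,u-60:u+60].astype(float);r=a[...,0]/(a[...,2]+1)
print(a[60,60],a[60,5],r[60,::15].round(2));m=((r>1.1)*255).astype(np.uint8)
c=max(cv2.findContours(m,0,2)[0],key=cv2.contourArea);e=cv2.fitEllipse(cv2.convexHull(c));print(e);U,V=e[0][0]+u-60,e[0][1]+v-60;print(U,V,hit(i,U,V,10).round(1))
cv2.imwrite("pics/w10c.png",cv2.resize(im[v-80:v+80,u-80:u+80,::-1],None,fx=3,fy=3))
```

```text
[94. 88. 78.] [92. 91. 88.] [1.05 1.03 1.21 1.21 1.19 1.21 1.21 1.04]
((60.3687744140625, 59.46669006347656), (65.59264373779297, 68.33550262451172), 91.32952117919922)
282.3687744140625 206.46669006347656 [ 411.4 -309.    10. ]
```

View pics/w10c.png

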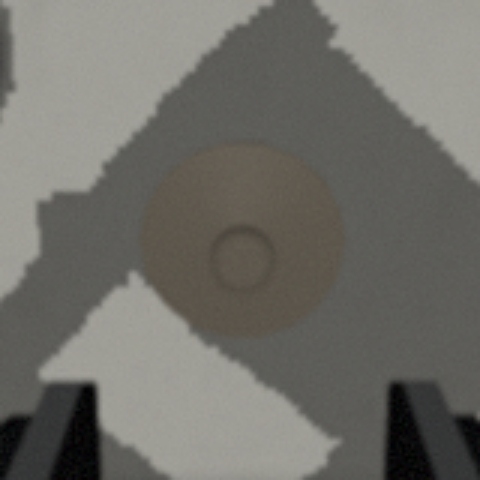

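The lid is centred at about (411,-309), directly under the tool. I'll descend and grip the knob.

```bash
python3 -m handwheel '[0,0,0.03,0,0,0, 0,0,0.03,0,0,0, 0,0,0.02,0,0,0, 0,0,0.013,0,0,0, 0,0,0.007,0,0,0, 0,0,0,0,0,0, 0,0,0,0,0,0, 0,0,0,0,0,0,0,0,0,0,0,0]'; python3 -m handwheel '[0,0,0,0,0,0, 0,0,0,0,0,0, 0,0,0,0,0,0, 0,0,0,0,0,0, 0,0,0,0,0,0, 0,0,0,0,0,0, 0,0,0,0,0,0]' 0
```

```text
time: 15.85
tool_pos: [411.8, -309.2, 189.9]
tcp_rot: [[1.0, 0.002, 0.002], [0.002, -1.0, -0.002], [0.002, 0.002, -1.0]]
contact_force: [0.1, -0.2, 0.7]
finger_gap: 43.0
grasp_force: 0.0
time: 16.43
tool_pos: [411.5, -309.1, 189.1]
tcp_rot: [[1.0, 0.002, 0.001], [0.002, -1.0, -0.001], [0.001, 0.001, -1.0]]
contact_force: [-1.3, -0.8, 6.1]
finger_gap: 11.1
grasp_force: 58.8
```

```bash
python3 -m handwheel '[0,0,-0.01,0,0,0, 0,0,-0.03,0,0,0, 0,0,-0.04,0,0,0, 0,0,-0.04,0,0,0, 0,0,-0.03,0,0,0, -0.0019,-0.0372,0,0,0,0, -0.0019,-0.0372,0,0,0,0, -0.0019,-0.0372,0,0,0,0, -0.0019,-0.0372,0,0,0,0, -0.0019,-0.0372,0,0,0,0, -0.0019,-0.0372,0,0,0,0, -0.0019,-0.0372,0,0,0,0]'; python3 -m handwheel '[-0.0019,-0.0372,0,0,0,0, -0.0019,-0.0372,0,0,0,0, -0.0019,-0.0372,0,0,0,0, -0.0019,-0.0372,0,0,0,0, 0,0,0,0,0,0, 0,0,0,0,0,0, 0,0,0,0,0,0,0,0,0,0,0,0,0,0,0,0,0,0]'
python3 - <<'E'
from h import *
i=bot.camera_info("wrist");T=i["world_from_camera"];T[:3,3]=[463.92,102.11,344.47];i["world_from_camera"]=T
im=np.load("w9.npy");g=cv2.cvtColor(im,7)
x0,y0=245,150
for p2 in (15,10):
  for r in((22,26),(24,29)):
    c=cv2.HoughCircles(cv2.resize(g[y0:y0+80,x0:x0+80],None,fx=3,fy=3),cv2.HOUGH_GRADIENT,1,200,param1=60,param2=p2,minRadius=r[0]*3,maxRadius=r[1]*3)
    if c is not None:
        u,v,R_=c[0,0]/3;print(u+x0,v+y0,R_,hit(i,u+x0,v+y0,47).round(1))
print(bot.sense()["tool_pos"],bot.sense()["finger_gap"])
E
```

```text
time: 17.43
tool_pos: [396.5, -46.6, 338.3]
tcp_rot: [[1.0, 0.001, 0.0], [0.001, -1.0, 0.0], [0.0, -0.0, -1.0]]
contact_force: [0.4, -0.5, -0.6]
finger_gap: 10.9
grasp_force: 58.8
time: 18.18
tool_pos: [389.7, 99.3, 338.2]
tcp_rot: [[1.0, -0.001, -0.0], [-0.001, -1.0, -0.0], [-0.0, 0.0, -1.0]]
contact_force: [-0.0, -0.3, -0.1]
finger_gap: 11.0
grasp_force: 58.8
[389.7458462   99.29569434 338.2234653 ] 10.966588855211604
```

```bash
python3 -m handwheel '[0.0008,-0.0004,0.03,0,0,0, 0,0,0.03,0,0,0, 0,0,0.02,0,0,0, 0,0,0.012,0,0,0, 0,0,0.006,0,0,0, 0,0,0.003,0,0,0, 0,0,0,0,0,0, 0,0,0,0,0,0, 0,0,0,0,0,0]'; python3 -m handwheel '[0,0,0.001,0,0,0, 0,0,0.001,0,0,0, 0,0,0.001,0,0,0, 0,0,0,0,0,0, 0,0,0,0,0,0, 0,0,0,0,0,0]'
```

```text
time: 18.93
tool_pos: [391.0, 100.7, 238.6]
tcp_rot: [[1.0, 0.001, 0.002], [0.001, -1.0, 0.0], [0.002, -0.0, -1.0]]
contact_force: [0.8, 0.0, -0.8]
finger_gap: 10.7
grasp_force: 58.8
time: 19.43
tool_pos: [390.5, 100.9, 234.5]
tcp_rot: [[1.0, 0.002, 0.0], [0.002, -1.0, 0.0], [0.0, -0.0, -1.0]]
contact_force: [0.9, 0.2, 0.9]
finger_gap: 10.8
grasp_force: 58.9
```

```bash
python3 -m handwheel '[0,0.0008,0.001,0,0,0, 0,0,0,0,0,0, 0,0,0,0,0,0,0,0,0,0,0,0]'; python3 -m handwheel '[0,0,0.001,0,0,0, 0,0,0,0,0,0, 0,0,0,0,0,0,0,0,0,0,0,0]'
```

```text
time: 19.77
tool_pos: [390.6, 100.2, 233.6]
tcp_rot: [[1.0, 0.002, 0.001], [0.002, -1.0, 0.0], [0.001, -0.0, -1.0]]
contact_force: [0.1, 1.9, 2.0]
finger_gap: 10.9
grasp_force: 59.1
time: 20.1
tool_pos: [390.6, 100.2, 232.7]
tcp_rot: [[1.0, 0.002, 0.001], [0.002, -1.0, 0.001], [0.001, -0.001, -1.0]]
contact_force: [0.3, 2.8, 4.9]
finger_gap: 11.2
grasp_force: 59.4
```

```bash
python3 -m handwheel '[0,0,0,0,0,0, 0,0,0,0,0,0, 0,0,0,0,0,0,0,0,0,0,0,0]' 0.4; python3 -m handwheel '[0,0,-0.02,0,0,0, 0,0,-0.04,0,0,0, 0,0,-0.04,0,0,0, 0,0,-0.03,0,0,0, 0,0,0,0,0,0, 0,0,0,0,0,0, 0,0,0,0,0,0,0,0,0,0,0,0]' 1
python3 - <<'E'
from h import *
i,im=snap("wrist","w11.png");np.save("w11.npy",im);p=bot.sense()["tool_pos"];print(p)
K=i["K"];T=i["world_from_camera"]
def proj(P):
    c=T[:3,:3].T@(np.array(P)-T[:3,3]);s=np.array([c[0],-c[1]])/-c[2];s*=1+i["k1"]*(s@s);return s*K[0,0]+K[:2,2]
a=cv2.GaussianBlur(im,(3,3),0).astype(float);m=((a[...,0]/(a[...,2]+1)>1.12)*255).astype(np.uint8)
u,v=proj([390.3,100,54]).astype(int);print(u,v);m2=np.zeros_like(m);m2[v-50:v+50,u-50:u+50]=m[v-50:v+50,u-50:u+50]
c=max(cv2.findContours(m2,0,2)[0],key=cv2.contourArea);e=cv2.fitEllipse(cv2.convexHull(c));print(e,hit(i,*e[0],54).round(1))
th=np.linspace(0,2*np.pi,40);ex=cv2.fitEllipse(np.array([proj([390.3+26.5*np.cos(t),100+26.5*np.sin(t),52]) for t in th],np.float32));print("expect",ex)
cv2.imwrite("pics/w11c.png",cv2.resize(im[v-70:v+70,u-90:u+90,::-1],None,fx=3.5,fy=3.5))
E
```

```text
time: 20.43
tool_pos: [390.0, 99.9, 231.6]
tcp_rot: [[1.0, 0.002, -0.001], [0.002, -1.0, -0.001], [-0.001, 0.001, -1.0]]
contact_force: [0.4, 0.6, 0.1]
finger_gap: 34.1
grasp_force: 0.0
time: 21.1
tool_pos: [389.8, 100.0, 360.1]
tcp_rot: [[1.0, 0.002, -0.004], [0.002, -1.0, -0.001], [-0.004, 0.001, -1.0]]
contact_force: [0.2, -1.0, 0.1]
finger_gap: 85.3
grasp_force: 0.0
[389.8694365   99.96527509 360.05763664]
282 194
((281.8758239746094, 194.25804138183594), (58.30605697631836, 61.28789520263672), 81.56771850585938) [390.5 100.6  54. ]
expect ((282.6071472167969, 193.1032257080078), (62.34490203857422, 64.37727355957031), 89.75313568115234)
```

Lid centred on the crucible, measured at (390.5,100.6). Next is the tin.

```bash
python3 -m handwheel '[0.0076,0.0358,0,0,0,0, 0.0076,0.0358,0,0,0,0, 0.0076,0.0358,0,0,0,0, 0.0076,0.0358,0,0,0,0, 0.0076,0.0358,0,0,0,0, 0.0076,0.0358,0,0,0,0, 0.0076,0.0358,0,0,0,0, 0.0076,0.0358,0,0,0,0, 0.0076,0.0358,0,0,0,0, 0,0,0.03,0,0,0, 0,0,0.03,0,0,0, 0,0,0.03,0,0,0]' 1; python3 -m handwheel '[0,0,0.02,0,0,0, 0,0,0,0,0,0, 0,0,0,0,0,0, 0,0,0,0,0,0, 0,0,0,0,0,0, 0,0,0,0,0,0]'
python3 - <<'E'
from h import *
i,im=snap("wrist","w12.png");np.save("w12.npy",im);p=bot.sense()["tool_pos"];print(p)
K=i["K"];T=i["world_from_camera"]
def proj(P):
    c=T[:3,:3].T@(np.array(P)-T[:3,3]);s=np.array([c[0],-c[1]])/-c[2];s*=1+i["k1"]*(s@s);return s*K[0,0]+K[:2,2]
u,v=proj([458.5,-222.6,27]);print("exp",u,v,"r",proj([458.5,-192.6,27])-[u,v])
# edges along the row through the expected centre
g=cv2.GaussianBlur(cv2.cvtColor(im,7),(3,3),0).astype(int)
r=g[int(v)-2:int(v)+3].mean(0);d=np.diff(r);k=[(x,round(d[x])) for x in range(int(u)-80,int(u)+80) if abs(d[x])>6];print(k)
E
```

```text
time: 22.15
tool_pos: [458.9, -222.7, 269.9]
tcp_rot: [[1.0, 0.0, -0.002], [0.0, -1.0, 0.001], [-0.002, -0.001, -1.0]]
contact_force: [-0.2, -0.0, -1.0]
finger_gap: 85.5
grasp_force: 0.0
time: 22.65
tool_pos: [460.1, -222.3, 254.3]
tcp_rot: [[1.0, 0.002, 0.003], [0.002, -1.0, -0.002], [0.003, 0.002, -1.0]]
contact_force: [-0.0, -0.1, -0.9]
finger_gap: 85.5
grasp_force: 0.0
[ 459.96387591 -222.28043073  254.09111519]
exp 282.7864738687008 233.53174280464822 r [-49.70430721  -0.18288754]
[(274, -8), (277, 7)]
```

```bash
python3 -m handwheel '[-0.001,0,0.03,0,0,0, 0,0,0.02,0,0,0, 0,0,0.013,0,0,0, 0,0,0.007,0,0,0, 0,0,0.003,0,0,0, 0,0,0,0,0,0, 0,0,0,0,0,0, 0,0,0,0,0,0,0,0,0,0,0,0]'; python3 -m handwheel '[0,0,0,0,0,0, 0,0,0,0,0,0, 0,0,0,0,0,0, 0,0,0,0,0,0, 0,0,0,0,0,0, 0,0,0,0,0,0, 0,0,0,0,0,0]' 0
```

```text
time: 23.45
tool_pos: [458.9, -222.3, 180.5]
tcp_rot: [[1.0, 0.002, 0.002], [0.002, -1.0, -0.001], [0.002, 0.001, -1.0]]
contact_force: [0.2, 0.0, 0.2]
finger_gap: 85.6
grasp_force: 0.0
time: 24.03
tool_pos: [458.7, -222.2, 180.6]
tcp_rot: [[1.0, 0.002, 0.0], [0.002, -1.0, -0.0], [0.0, 0.0, -1.0]]
contact_force: [-2.8, 1.3, 7.1]
finger_gap: 56.3
grasp_force: 61.9
```

```bash
python3 -m handwheel '[0,0,-0.01,0,0,0, 0,0,-0.04,0,0,0, 0,0,-0.04,0,0,0, 0,0,-0.04,0,0,0, 0,0,-0.02,0,0,0, -0.0035,-0.0397,0,0,0,0, -0.0035,-0.0397,0,0,0,0, -0.0035,-0.0397,0,0,0,0, -0.0035,-0.0397,0,0,0,0, -0.0035,-0.0397,0,0,0,0, -0.0035,-0.0397,0,0,0,0, -0.0035,-0.0397,0,0,0,0]'; python3 -m handwheel '[-0.0035,-0.0397,0,0,0,0, -0.0035,-0.0397,0,0,0,0, -0.0035,-0.0397,0,0,0,0, -0.0035,-0.0397,0,0,0,0, -0.0035,-0.0397,0,0,0,0, 0,0,0.03,0,0,0, 0,0,0.03,0,0,0, 0,0,0.03,0,0,0, 0,0,0,0,0,0, 0,0,0,0,0,0, 0,0,0,0,0,0, 0,0,0,0,0,0]'
```

```text
time: 25.03
tool_pos: [432.5, 57.5, 329.9]
tcp_rot: [[1.0, 0.001, 0.001], [0.001, -1.0, 0.0], [0.001, -0.0, -1.0]]
contact_force: [1.2, 0.2, -0.5]
finger_gap: 56.1
grasp_force: 64.0
time: 26.03
tool_pos: [416.6, 254.6, 242.0]
tcp_rot: [[1.0, 0.001, 0.004], [0.001, -1.0, 0.002], [0.004, -0.002, -1.0]]
contact_force: [-0.8, 0.2, -0.6]
finger_gap: 56.4
grasp_force: 64.1
```

```bash
python3 -m handwheel '[0,0,0.025,0,0,0, 0,0,0.015,0,0,0, 0,0,0.01,0,0,0, 0,0,0.004,0,0,0, 0,0,0.002,0,0,0, 0,0,0,0,0,0, 0,0,0,0,0,0, 0,0,0,0,0,0,0,0,0,0,0,0]'; python3 -m handwheel '[0,0,0.001,0,0,0, 0,0,0.001,0,0,0, 0,0,0,0,0,0, 0,0,0,0,0,0]'
```

```text
time: 26.78
tool_pos: [415.9, 254.5, 184.1]
tcp_rot: [[1.0, 0.002, 0.001], [0.002, -1.0, 0.001], [0.001, -0.001, -1.0]]
contact_force: [0.3, 0.3, -1.0]
finger_gap: 56.3
grasp_force: 64.1
time: 27.12
tool_pos: [416.1, 254.7, 183.6]
tcp_rot: [[1.0, 0.002, 0.0], [0.002, -1.0, -0.0], [0.0, 0.0, -1.0]]
contact_force: [-6.2, -3.2, 13.9]
finger_gap: 56.2
grasp_force: 65.3
```

```bash
python3 -m handwheel '[0,0,0,0,0,0, 0,0,0,0,0,0, 0,0,0,0,0,0,0,0,0,0,0,0]' 0.86; python3 -m handwheel '[0,0,-0.02,0,0,0, 0,0,-0.04,0,0,0, 0,0,-0.04,0,0,0, 0,0,-0.04,0,0,0, 0,0,0,0,0,0, 0,0,0,0,0,0, 0,0,0,0,0,0]'
python3 - <<'E'
from h import *
i,im=snap("wrist","w13.png");np.save("w13.npy",im);p=bot.sense()["tool_pos"];print(p)
K=i["K"];T=i["world_from_camera"]
def proj(P):
    c=T[:3,:3].T@(np.array(P)-T[:3,3]);s=np.array([c[0],-c[1]])/-c[2];s*=1+i["k1"]*(s@s);return s*K[0,0]+K[:2,2]
u,v=proj([416,254.7,30]);print("exp",u,v)
cv2.imwrite("pics/w13c.png",im[int(v)-110:int(v)+90,int(u)-140:int(u)+140,::-1])
E
python3 -m handwheel '[0.0055,0.0382,0,0,0,0, 0.0055,0.0382,0,0,0,0, 0.0055,0.0382,0,0,0,0, 0.0055,0.0382,0,0,0,0, 0.0055,0.0382,0,0,0,0, 0.0055,0.0382,0,0,0,0, 0.0055,0.0382,0,0,0,0, 0.0055,0.0382,0,0,0,0, 0,0,0,0,0,0, 0,0,0,0,0,0, 0,0,0,0,0,0, 0,0,0,0,0,0]' 0.7
python3 -m handwheel '[0,0,0,0,0,0, 0,0,0,0,0,0]'
python3 - <<'E'
from h import *
i,im=snap("wrist","w14.png");p=bot.sense()["tool_pos"];print(p)
for n,f in (("red",R),("blue",B)):
    a=im.astype(int);m=(f(a[...,0],a[...,1],a[...,2])*255).astype(np.uint8)
    for c in cv2.findContours(m,0,2)[0]:
        if 80<cv2.contourArea(c):
            M=cv2.moments(c);u,v=M["m10"]/M["m00"],M["m01"]/M["m00"];print(n,M["m00"],u,v,hit(i,u,v,58).round(1))
E
```

```text
time: 27.45
tool_pos: [415.4, 254.3, 181.1]
tcp_rot: [[1.0, 0.002, -0.0], [0.002, -1.0, -0.0], [-0.0, 0.0, -1.0]]
contact_force: [-0.7, 0.3, 0.4]
finger_gap: 73.4
grasp_force: 0.0
time: 28.03
tool_pos: [415.3, 254.2, 320.9]
tcp_rot: [[1.0, 0.002, -0.0], [0.002, -1.0, -0.0], [-0.0, 0.0, -1.0]]
contact_force: [0.4, 0.4, -0.1]
finger_gap: 72.9
grasp_force: 0.0
[415.00949309 254.07365787 319.73546317]
exp 282.2278193115704 200.484798144204
time: 29.08
tool_pos: [459.7, -50.2, 319.9]
tcp_rot: [[1.0, 0.003, -0.002], [0.003, -1.0, 0.001], [-0.002, -0.001, -1.0]]
contact_force: [-0.2, -0.5, 0.1]
finger_gap: 59.8
grasp_force: 0.0
time: 29.25
tool_pos: [459.9, -50.0, 321.0]
tcp_rot: [[1.0, 0.004, -0.001], [0.004, -1.0, 0.0], [-0.001, -0.0, -1.0]]
contact_force: [-0.1, 0.3, -0.9]
finger_gap: 59.7
grasp_force: 0.0
[460.0059686  -50.13442132 321.14639097]
red 6813.5 53.35882194662557 118.64404001859054 [524.9 105.2  58. ]
blue 348.5 394.38067910090865 265.1798182687709 [ 419.1 -132.8   58. ]
```

```bash
python3 -m handwheel '[0,0,0.035,0,0,0, 0,0,0.035,0,0,0, 0,0,0.03,0,0,0, 0,0,0.015,0,0,0, 0,0,0.006,0,0,0, 0,0,0.003,0,0,0, 0,0,0,0,0,0, 0,0,0,0,0,0, 0,0,0,0,0,0]'; python3 -m handwheel '[0,0,0,0,0,0, 0,0,0,0,0,0, 0,0,0,0,0,0, 0,0,0,0,0,0, 0,0,0,0,0,0, 0,0,0,0,0,0, 0,0,0,0,0,0,0,0,0,0,0,0]' 0
python3 - <<'E'
from h import *
i,im=snap("wrist","w15.png");p=bot.sense()["tool_pos"];print(p)
a=im[200:400,200:370].astype(int);m=((a[...,0]>1.8*a[...,1]+10)*255).astype(np.uint8)
for c in cv2.findContours(m,0,2)[0]:
    if cv2.contourArea(c)>80:
        e=cv2.fitEllipse(c);print(e,hit(i,e[0][0]+200,e[0][1]+200,58).round(1))
E
```

```text
time: 30.05
tool_pos: [461.0, -51.3, 199.0]
tcp_rot: [[1.0, 0.002, 0.003], [0.002, -1.0, -0.001], [0.003, 0.001, -1.0]]
contact_force: [-0.7, -0.0, 0.4]
finger_gap: 59.9
grasp_force: 0.0
time: 30.72
tool_pos: [460.5, -51.3, 198.0]
tcp_rot: [[1.0, 0.002, 0.001], [0.002, -1.0, -0.0], [0.001, 0.0, -1.0]]
contact_force: [-1.0, 1.1, 5.3]
finger_gap: 23.5
grasp_force: 58.7
[460.50431267 -51.27392339 198.04189624]
((82.40360260009766, 106.70157623291016), (66.06623840332031, 68.6040267944336), 177.94573974609375) [463.6 -50.9  58. ]
```

```bash
python3 -m handwheel '[0,0,-0.02,0,0,0, 0,0,-0.04,0,0,0, 0,0,-0.04,0,0,0, 0,-0.0366,0,0,0,0, 0,-0.0366,0,0,0,0, 0,-0.0366,0,0,0,0, 0,-0.0366,0,0,0,0, 0,-0.0366,0,0,0,0, 0,-0.0363,0,0,0,0, 0.0275,0,0,0,0,0, 0.0275,0,0,0,0,0, 0,0,0,0,0,0]'; python3 -m handwheel '[0,0,0,0,0,0, 0,0,0,0,0,0, 0,0,0,0,0,0, 0,0,0,0,0,0]'
python3 - <<'E'
from h import *
i=bot.camera_info("wrist");im=bot.camera("wrist");np.save("w16.npy",im);np.save("w16T.npy",i["world_from_camera"]);print(bot.sense()["tool_pos"])
cv2.imwrite("pics/w16.png",im[...,::-1])
K=i["K"];T=i["world_from_camera"]
def proj(P):
    c=T[:3,:3].T@(np.array(P)-T[:3,3]);s=np.array([c[0],-c[1]])/-c[2];s*=1+i["k1"]*(s@s);return s*K[0,0]+K[:2,2]
a=im.astype(int);m=((a[...,0]>1.8*a[...,1]+10)*255).astype(np.uint8)
for c in cv2.findContours(m,0,2)[0]:
    if cv2.contourArea(c)>200:
        b=cv2.boxPoints(cv2.minAreaRect(c));print(cv2.contourArea(c),[hit(i,*q,26)[:2].round(1).tolist() for q in b])
E
```

```text
time: 31.77
tool_pos: [517.3, 169.1, 297.1]
tcp_rot: [[1.0, 0.003, 0.002], [0.003, -1.0, -0.0], [0.002, 0.0, -1.0]]
contact_force: [-1.0, -0.6, 1.2]
finger_gap: 23.4
grasp_force: 58.9
time: 32.1
tool_pos: [513.9, 167.8, 297.0]
tcp_rot: [[1.0, 0.001, -0.001], [0.001, -1.0, -0.0], [-0.001, 0.0, -1.0]]
contact_force: [-0.2, -0.5, -0.1]
finger_gap: 23.3
grasp_force: 58.9
[513.98606112 167.84360441 297.21452798]
3548.0 [[463.1, 192.8], [463.3, 142.3], [399.6, 140.1], [399.5, 194.6]]
11014.5 [[543.7, 200.0], [561.8, 95.5], [505.3, 80.8], [485.2, 192.3]]
```

```bash
python3 -m handwheel '[0.0023,0,0.025,0,0,0, 0,0,0.025,0,0,0, 0,0,0.015,0,0,0, 0,0,0.006,0,0,0, 0,0,0,0,0,0, 0,0,0,0,0,0, 0,0,0,0,0,0]'; python3 -m handwheel '[0,0,0.004,0,0,0, 0,0,0.004,0,0,0, 0,0,0.003,0,0,0, 0,0,0.003,0,0,0, 0,0,0,0,0,0, 0,0,0,0,0,0, 0,0,0,0,0,0]'
```

```text
time: 32.73
tool_pos: [517.6, 168.3, 227.9]
tcp_rot: [[1.0, 0.002, 0.003], [0.002, -1.0, 0.001], [0.003, -0.001, -1.0]]
contact_force: [0.6, -0.5, 0.5]
finger_gap: 23.1
grasp_force: 58.9
time: 33.32
tool_pos: [517.0, 168.2, 212.3]
tcp_rot: [[1.0, 0.002, -0.0], [0.002, -1.0, 0.0], [-0.0, -0.0, -1.0]]
contact_force: [-0.2, -0.8, -0.9]
finger_gap: 23.7
grasp_force: 58.9
```

Already 11 mm into the well (vial base at 14, rack top 26) with no contact. I'll go on down.

```bash
python3 -m handwheel '[0,0,0.003,0,0,0, 0,0,0.003,0,0,0, 0,0,0.001,0,0,0, 0,0,0,0,0,0, 0,0,0,0,0,0, 0,0,0,0,0,0]'; python3 -m handwheel '[0,0,0.001,0,0,0, 0,0,0,0,0,0, 0,0,0,0,0,0,0,0,0,0,0,0]'
```

```text
time: 33.82
tool_pos: [517.0, 168.2, 205.3]
tcp_rot: [[1.0, 0.002, 0.0], [0.002, -1.0, 0.0], [0.0, -0.0, -1.0]]
contact_force: [0.1, 0.2, -0.2]
finger_gap: 23.1
grasp_force: 58.9
time: 34.15
tool_pos: [517.0, 168.2, 204.4]
tcp_rot: [[1.0, 0.002, 0.0], [0.002, -1.0, 0.0], [0.0, -0.0, -1.0]]
contact_force: [1.3, 0.4, -0.1]
finger_gap: 23.6
grasp_force: 58.9
```

```bash
python3 -m handwheel '[0,0,0,0,0,0, 0,0,0,0,0,0, 0,0,0,0,0,0,0,0,0,0,0,0]' 0.6; python3 -m handwheel '[0,0,-0.02,0,0,0, 0,0,-0.04,0,0,0, 0,0,-0.04,0,0,0, -0.033,0,-0.02,0,0,0, -0.033,0,0,0,0,0, -0.0327,0,0,0,0,0, 0,0.0373,0,0,0,0, 0,0.0373,0,0,0,0, 0,0.0373,0,0,0,0, 0,0.0373,0,0,0,0, 0,0.0373,0,0,0,0, 0,0.0373,0,0,0,0]' 0.7
python3 -m handwheel '[0,0.0373,0,0,0,0, 0,0.037,0,0,0,0, 0,0,0.02,0,0,0, 0,0,0.03,0,0,0, 0,0,0,0,0,0, 0,0,0,0,0,0, 0,0,0,0,0,0,0,0,0,0,0,0,0,0,0,0,0,0]'
python3 - <<'E'
from h import *
i,im=snap("wrist","w17.png");print(bot.sense()["tool_pos"])
a=im.astype(int);m=((a[...,2]>1.8*a[...,0]+10)*255).astype(np.uint8)
for c in cv2.findContours(m,0,2)[0]:
    if cv2.contourArea(c)>200:
        e=cv2.fitEllipse(c);print(e,hit(i,*e[0],58).round(1))
E
```

```text
time: 34.48
tool_pos: [517.0, 168.2, 204.4]
tcp_rot: [[1.0, 0.002, 0.0], [0.002, -1.0, 0.0], [0.0, -0.0, -1.0]]
contact_force: [0.3, -0.3, -0.7]
finger_gap: 50.9
grasp_force: 0.0
time: 35.48
tool_pos: [418.1, -57.3, 324.7]
tcp_rot: [[1.0, 0.002, 0.001], [0.002, -1.0, -0.0], [0.001, 0.0, -1.0]]
contact_force: [0.8, -0.3, -0.4]
finger_gap: 60.1
grasp_force: 0.0
time: 36.23
tool_pos: [419.5, -129.9, 276.1]
tcp_rot: [[1.0, 0.003, 0.003], [0.003, -1.0, -0.001], [0.003, 0.001, -1.0]]
contact_force: [0.4, 0.6, -0.1]
finger_gap: 60.0
grasp_force: 0.0
[ 419.41071818 -129.89553216  275.90472244]
((281.2146301269531, 235.8384552001953), (38.00657653808594, 40.73348617553711), 0.9601024985313416) [ 420.  -129.1   58. ]
((403.41302490234375, 67.81060028076172), (4.060842514038086, 247.83828735351562), 90.73111724853516) [ 512.  -191.4   58. ]
```

```bash
python3 -m handwheel '[0,0,0.03,0,0,0, 0,0,0.025,0,0,0, 0,0,0.015,0,0,0, 0,0,0.006,0,0,0, 0,0,0.002,0,0,0, 0,0,0,0,0,0, 0,0,0,0,0,0, 0,0,0,0,0,0]'; python3 -m handwheel '[0,0,0,0,0,0, 0,0,0,0,0,0, 0,0,0,0,0,0, 0,0,0,0,0,0, 0,0,0,0,0,0, 0,0,0,0,0,0, 0,0,0,0,0,0,0,0,0,0,0,0]' 0
```

```text
time: 36.95
tool_pos: [419.6, -130.4, 197.8]
tcp_rot: [[1.0, 0.002, 0.003], [0.002, -1.0, -0.001], [0.003, 0.001, -1.0]]
contact_force: [0.2, 0.2, 0.9]
finger_gap: 60.0
grasp_force: 0.0
time: 37.62
tool_pos: [419.2, -130.2, 197.0]
tcp_rot: [[1.0, 0.002, 0.001], [0.002, -1.0, -0.0], [0.001, 0.0, -1.0]]
contact_force: [-1.3, 0.4, 6.0]
finger_gap: 23.5
grasp_force: 58.8
```

```bash
python3 -m handwheel '[0,0,-0.02,0,0,0, 0,0,-0.04,0,0,0, 0,0,-0.04,0,0,0, 0,0,-0.02,0,0,0, 0,-0.0403,0,0,0,0, 0,-0.0403,0,0,0,0, 0,-0.0403,0,0,0,0, 0,-0.0403,0,0,0,0, 0,-0.0403,0,0,0,0, 0,-0.0403,0,0,0,0, 0,-0.0403,0,0,0,0, 0,-0.0403,0,0,0,0]'
python3 -m handwheel '[0,-0.0403,0,0,0,0, 0,-0.0403,0,0,0,0, 0.036,0,0,0,0,0, 0.036,0,0,0,0,0, 0.036,0,0,0,0,0, 0,0,0,0,0,0, 0,0,0,0,0,0, 0,0,0,0,0,0, 0,0,0,0,0,0, 0,0,0,0,0,0]'
python3 - <<'E'
from h import *
i,im=snap("wrist","w18.png");print(bot.sense()["tool_pos"])
a=im.astype(int);m=((a[...,2]>1.8*a[...,0]+10)*255).astype(np.uint8)
for c in cv2.findContours(m,0,2)[0]:
    if cv2.contourArea(c)>1500:
        b=cv2.boxPoints(cv2.minAreaRect(c));q=np.array([hit(i,*z,26)[:2] for z in b]);print(cv2.contourArea(c),q.round(1).tolist(),q.mean(0))
E
```

```text
time: 38.62
tool_pos: [417.4, 194.3, 315.9]
tcp_rot: [[1.0, 0.002, 0.0], [0.002, -1.0, -0.0], [0.0, 0.0, -1.0]]
contact_force: [1.1, -0.3, -0.1]
finger_gap: 23.3
grasp_force: 58.9
time: 39.45
tool_pos: [525.1, 273.0, 316.2]
tcp_rot: [[1.0, 0.002, -0.0], [0.002, -1.0, -0.0], [-0.0, 0.0, -1.0]]
contact_force: [0.1, 0.6, -0.1]
finger_gap: 23.5
grasp_force: 59.0
[525.16989567 273.00360109 316.44707682]
3555.0 [[456.7, 305.3], [465.7, 250.4], [397.9, 239.7], [387.5, 298.8]] [426.95182195 273.57660251]
9583.0 [[553.8, 354.5], [561.0, 249.3], [503.7, 243.8], [495.2, 355.5]] [528.43495742 300.76575869]
1738.0 [[521.7, 70.8], [662.4, 73.0], [662.0, 59.0], [519.6, 55.5]] [591.40019309  64.57836295]
```

```bash
python3 -m handwheel '[0.0025,-0.0007,0.03,0,0,0, 0,0,0.03,0,0,0, 0,0,0.018,0,0,0, 0,0,0.006,0,0,0, 0,0,0,0,0,0, 0,0,0,0,0,0, 0,0,0,0,0,0]'; python3 -m handwheel '[0,0,0.005,0,0,0, 0,0,0.005,0,0,0, 0,0,0.005,0,0,0, 0,0,0.003,0,0,0, 0,0,0.003,0,0,0, 0,0,0,0,0,0, 0,0,0,0,0,0, 0,0,0,0,0,0]'
```

```text
time: 40.08
tool_pos: [529.2, 274.2, 234.5]
tcp_rot: [[1.0, 0.002, 0.003], [0.002, -1.0, 0.001], [0.003, -0.001, -1.0]]
contact_force: [0.4, -0.3, -0.5]
finger_gap: 23.3
grasp_force: 59.0
time: 40.75
tool_pos: [528.7, 273.9, 211.3]
tcp_rot: [[1.0, 0.002, 0.0], [0.002, -1.0, 0.0], [0.0, -0.0, -1.0]]
contact_force: [0.3, -0.2, 0.6]
finger_gap: 23.6
grasp_force: 59.0
```

```bash
python3 -m handwheel '[0,0,0.003,0,0,0, 0,0,0.003,0,0,0, 0,0,0.0015,0,0,0, 0,0,0,0,0,0, 0,0,0,0,0,0, 0,0,0,0,0,0,0,0,0,0,0,0]'; python3 -m handwheel '[0,0,0,0,0,0, 0,0,0,0,0,0, 0,0,0,0,0,0,0,0,0,0,0,0]' 0.6;  python3 -m handwheel '[0,0,-0.02,0,0,0, 0,0,-0.04,0,0,0, 0,0,-0.04,0,0,0, -0.03,0.015,-0.02,0,0,0, -0.03,0.015,-0.02,0,0,0, -0.03,0.015,-0.02,0,0,0, -0.02,0.015,0,0,0,0, 0,0,0,0,0,0, 0,0,0,0,0,0, 0,0,0,0,0,0, 0,0,0,0,0,0]'
python3 - <<'E'
from h import *
i,im=snap("wrist","w19.png");j,s=snap("scene","s19.png");print(bot.sense()["tool_pos"])
a=cv2.resize(im[0:260],(800,371));b=cv2.resize(s[185:285,150:310],(366,229));b2=cv2.resize(np.load("scene.npy")[185:285,150:310],(366,229))
cv2.imwrite("pics/fin.png",np.vstack([a,np.hstack([b,np.zeros((229,68,3),np.uint8),b2])])[...,::-1])
E
```

```text
time: 41.33
tool_pos: [528.6, 273.8, 203.9]
tcp_rot: [[1.0, 0.002, 0.0], [0.002, -1.0, 0.0], [0.0, -0.0, -1.0]]
contact_force: [0.1, -0.0, -0.4]
finger_gap: 23.6
grasp_force: 59.0
time: 41.67
tool_pos: [528.6, 273.8, 203.9]
tcp_rot: [[1.0, 0.002, 0.0], [0.002, -1.0, 0.0], [0.0, -0.0, -1.0]]
contact_force: [-0.1, -0.0, 0.2]
finger_gap: 51.4
grasp_force: 0.0
time: 42.58
tool_pos: [419.3, 213.9, 363.4]
tcp_rot: [[1.0, 0.002, -0.001], [0.002, -1.0, -0.0], [-0.001, 0.0, -1.0]]
contact_force: [-0.6, -0.8, -0.1]
finger_gap: 51.3
grasp_force: 0.0
[419.37089117 213.96682712 363.19336535]
```

View pics/fin.png

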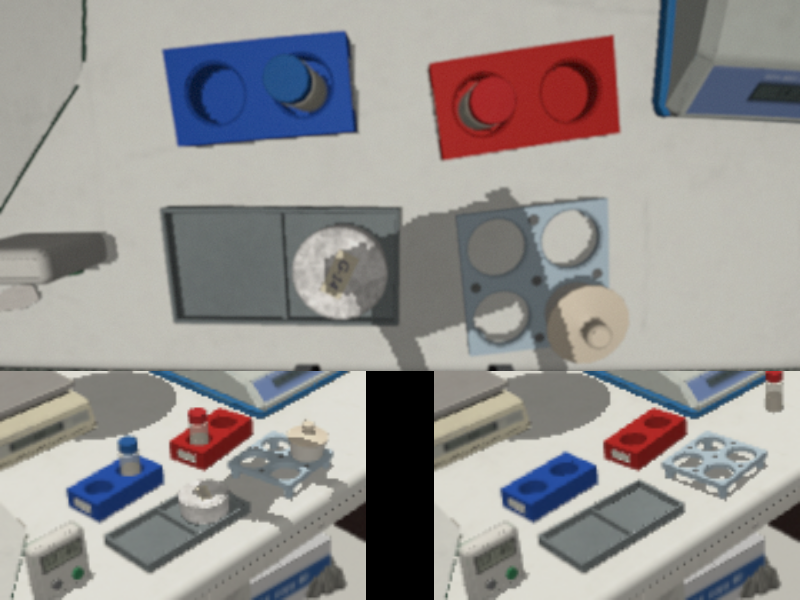

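The final picture shows both vials upright in their own racks, the tin flat in the right bay, the lid on the seated crucible and the timer unmoved. I'm handing the job in.

```bash
python3 -c "
from workcell import bot
print(bot.job_done())"
```

```text
the job is handed in; nothing more can be done
None
```

The job is handed in at about 43 s: both vials are in their racks, the tin is in the tray, the crucible is in the plate with its lid on, and the timer was not touched; the verdict was not reported back.

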